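# Slide the pot under the cup bridge to the lit hob zone and cover it

### The arm

A 6-joint arm with a two-finger parallel gripper is mounted at the origin on the work surface. World frame = base frame: x ahead of the robot, y to its left, z up, the work surface at z = 0. Lengths are in mm, angles in rad, forces in N, time in s.
With the tool pointing down it reaches from about 325 to 775 mm from the base axis. Payload 5.5 kg.
Tool frame: the origin (TCP) lies at the very end of the fingers, on their centre line; the grasp point (between the pads) lies 19 mm behind it; z points along the fingers, y is the line along which they close (so a half turn about z gives the same grasp; the last joint's range is limited). The gripper opens to 85 mm and grips with 20 to 120 N. Pads are 22 mm wide; open, the fingers measure 114 mm over their backs; the gripper's body (76 mm by 85 mm) begins 54 mm behind the grasp point. The pads swing forward as they close: fully open they stand 13 mm farther back than shut.
Start: joints at [-1.36, 0.091, 1.231, -0, 1.82, -0.057], TCP at [158.765, -578.628, 210.475] pointing down, gripper open.
Joint ranges: [-2.87, 2.87], [-0.86, 2.18], [0.17, 2.46], [-1.51, 4.65], [0.06, 2.69], [-2.65, 2.65]. Speed limits (rad/s): [2.57, 2.57, 3.01, 3.14, 3.14, 3.14].

### API

Orientations are given as a unit quaternion [w, x, y, z].
In Python, from bench import * gives the robot as it stands. Calls block until the motion is done:
- reach(position, orientation): joint-space move of the TCP to a pose.
- move_straight(position, frame=None, max_speed=150, max_force=None): straight line of the TCP; frame=None keeps the orientation; max_speed is the mean speed in mm/s. With max_force (N) it stops when the force on the tool has changed by that much, and returns True; else False.
- move_joints(angles): joint-space move.
- ungrasp() and grasp(strength=None): open the fingers fully, or close them until they stop; strength is the grip in N (None keeps the last).
- dwell(seconds).
- solve_ik(position, orientation): joint angles nearest the present ones, or None.
- snapshot(name): name is "scene" or "top"; returns (picture, depth): 420x560x3 uint8, red, green, blue; 420x560 float32, mm along the optical axis (not along the pixel's ray), 0 where there is no reading.
- camera_params(name): a dict with "fx", "fy", "cx", "cy" (pixels), "view" (4x4, takes a point from world to camera coordinates). Camera axes: x right, y up, looking along -z (the intrinsics and any distortion apply to the point x, -y, -z); pixel columns grow to the right and rows downward; lengths in mm; the calibration is good to about 2 mm. A picture is of the moment at which its call begins. camera_params takes no time and is no camera call.
A pose or a line that the arm cannot do raises IKError and nothing moves.
- hand_in(): hands the job in; it is judged then, once.
Readings, each from a call of its own:
- read_clock(): time.
- read_q(): joint angles.
- read_dq(): joint speeds.
- read_joint_torque(): joint torques, N m.
- read_eef_pos(): TCP position.
- read_tool_rot(): TCP orientation.
- read_force(): force on the tool from outside, world axes, zero at the start.
- read_moment(): the same for the moment, N m.
- read_opening(): finger opening in mm.
- read_grasp_force(): force on a finger pad.
Only numpy, scipy, OpenCV 4.12 (cv2) and the standard library are available. Lean on these libraries where they do the work, as an engineer would, in place of code of your own. Each camera call takes 0.05 s, during which the arm holds its last target. There are 200 camera calls.

### The job

Slide the pot along the hob, without lifting or tipping it, under the wooden cup bridge and onto the zone that glows red: push it in from one side, let go of it when it stands midway under the bridge, and bring it out on the other side until its base stands wholly inside the red ring. Let go of it there, then fetch the lid and lower it gently, without dropping it, onto the pot so that it sits fully home. Leave the two cups on the bridge and the mug where they are, and do not knock the bridge.

Things in the scene. Friction and masses are not known exactly. Their poses are not given: they have to be found in the camera images.
- hob: Slim two-zone hob, black glass top, 260 (x) x 540 (y) x 45 mm high, fixed on the desk. Origin: centre of its underside; its own y runs lengthwise through both zones, z up. Its flat glass top is 45 mm above the desk. It may be turned a little.
- lit_zone: The glowing zone: a thin red-orange ring (outer radius 75, inner radius 68 mm) with a red dot at its centre, printed flat on the glass. Origin at its centre on the glass. At one end of the hob, 150 mm along the hob's y from its middle; which end varies.
- unlit_zone: The zone that is off: the same ring and dot in grey, at the other end of the hob, 300 mm from the lit one. Origin at its centre on the glass. The pot starts roughly on it.
- bridge: Fixed light wooden cup bridge straddling the hob midway between the zones. Origin on the desk under its middle, axes as the hob's. Board 330 (x) x 60 (y) x 20 mm, underside 132, top 152 mm above the desk: 87 mm clear over the glass, so the bare pot passes (12 mm to spare), the covered pot or a gripper does not. Legs' inner faces 147 mm either side of the middle along x.
- pot: Open steel pot, loose on the glass, 75 mm high, outer radius 55, inner 51 mm, 0.35 to 0.65 kg. Origin: centre of its underside, z up. Two straight dark wooden handles stick out level along its +y and -y: 18 mm wide, 16 mm thick, ending 127 mm from the pot's axis, mid-thickness 45 mm above its underside.
- handle_p (a point): Grip point of the pot's +y handle: 100 mm from the pot's axis, mid-thickness, 45 mm above the pot's underside (90 mm above the desk).
- handle_n (a point): Grip point of the pot's -y handle, likewise 100 mm from the axis.
- lid: Round steel lid, radius 59 mm, 0.15 to 0.23 kg, lying right way up on the desk left or right of the hob. Origin: centre of its underside. A tapered plug 8 mm deep (radius 42 to 47 mm) drops into the pot's mouth; the 6 mm plate above rests on the rim, the lid's origin then 67 mm above the pot's. Dark wooden knob, 24 mm across, from 14 to 50 mm above the origin.
- lid_knob (a point): Grip point in the lid's knob, 38 mm above the lid's origin, on its axis.
- cup_a: Blue espresso cup, 27 mm radius, 52 mm high, standing loose on the bridge nearer the robot. Origin: centre of its underside.
- cup_b: White espresso cup of the same size, standing loose on the bridge farther from the robot. Origin: centre of its underside.
- mug: White mug, 38 mm radius, 90 mm high, on the desk on the side of the hob where the lid is not. Origin: centre of its underside.
Not all that is in view belongs to the job. Leave any purple or yellow look-alike of the lid alone.

How it is judged (in metres and radians):
On the way, in this order (a step that is already met when the one before it is completed fails the run):
1. the pot stands midway under the bridge (its axis within 45 mm of the bridge's middle line), let go (y of pot in the frame of bridge between -0.045 and 0.045 m and x of pot in the frame of bridge between -0.08 and 0.08 m and contact force between the fingers and pot below 0.1 N), for 0.1 s.
2. the pot stands inside the red ring (within 15 mm of its centre), upright, let go and at rest (horizontal distance between pot and lit_zone below 0.015 m and z of pot in the frame of lit_zone between -0.004 and 0.004 m and angle between pot's own z axis and vertical below 0.05 rad and linear speed of pot below 0.01 m/s and angular speed of pot below 0.1 rad/s and contact force between the fingers and pot below 0.1 N), for 0.2 s.
At the end, for the whole second after the job is handed in: The pot stands upright and at rest on the glass within 15 mm of the lit zone's centre (base wholly inside the ring), and the lid, right way up, sits fully home in its mouth: within 8 mm of its axis, within 3 mm of its seated height, level within 0.05 rad, at rest (horizontal distance between pot and lit_zone below 0.015 m and z of pot in the frame of lit_zone between -0.004 and 0.004 m and angle between pot's own z axis and vertical below 0.05 rad and linear speed of each of pot, lid below 0.01 m/s and angular speed of pot below 0.1 rad/s and horizontal distance between lid and pot below 0.008 m and z of lid in the frame of pot between 0.062 and 0.07 m and angle between the z axis of lid and the z axis of pot, either way round below 0.05 rad and angle between lid's own z axis and vertical below 0.06 rad); the robot touches nothing.
It fails at once if the pot is lifted more than 8 mm off the glass or tipped more than 0.13 rad (z of pot in the frame of hob above 0.053 m or angle between pot's own z axis and vertical above 0.13 rad).
It fails at once if the lid is let fall: moving faster than 0.4 m/s (a drop of about 8 mm) while the fingers do not hold it (linear speed of lid above 0.4 m/s and contact force between the fingers and lid below 1 N).
It fails at once if the bridge is knocked by the robot (over 10 N) (contact force between any of the arm, the fingers and bridge above 10 N).
It fails at once if a cup or the mug is shifted more than 15 mm or tipped over (distance of any of cup_a, cup_b, mug from where it was at the start of the episode above 0.015 m or angle between any of cup_a, cup_b, mug's own z axis and vertical above 0.3 rad).
It also fails if it takes over 67 s, if anything falls off the work surface, if the arm or the gripper's body presses on something with over 40 N, if the wrist force passes 120 N, or if a joint passes its speed limit or range.

## Working session

There is one attempt and no reset: what is moved stays moved. The work goes in short steps, each a Python script; the robot and the scene stay as the last script left them, time stands still between calls to the robot, and variables do not carry over. Pictures are saved under pics/ and viewed, at most 10 in all, crops included, and the job is handed in when it is done.

```bash
mkdir -p pics; ls
python3 - <<'E'
from bench import *
import cv2,numpy as np
for n in("scene","top"):
    p,d=snapshot(n); cv2.imwrite(f"pics/{n}0.png",p[:,:,::-1]); np.savez(f"{n}0.npz",p=p,d=d)
    print(n,camera_params(n))
print(read_clock(),read_tool_rot())
E
```

```text
pics
scene {'fx': 383.6673718943724, 'fy': 383.6673718943724, 'cx': 270.9631937666137, 'cy': 212.63693635871923, 'view': array([[ 3.76758184e-02,  9.99270867e-01, -6.18603590e-03,
         5.45929821e+01],
       [-6.78695872e-01,  3.01317121e-02,  7.33801058e-01,
         2.69140501e+02],
       [ 7.33452415e-01, -2.34481184e-02,  6.79336250e-01,
        -1.54017288e+03],
       [ 0.00000000e+00,  0.00000000e+00,  0.00000000e+00,
         1.00000000e+00]])}
top {'fx': 400.15351092746033, 'fy': 400.15351092746033, 'cx': 277.59209302483515, 'cy': 210.13570307420287, 'view': array([[-2.86599000e-02, -9.99421791e-01,  1.82946243e-02,
        -8.64477690e+01],
       [ 9.91548657e-01, -2.61078778e-02,  1.27081231e-01,
        -5.17460495e+02],
       [-1.26530118e-01,  2.17821456e-02,  9.91723584e-01,
        -1.42639647e+03],
       [ 0.00000000e+00,  0.00000000e+00,  0.00000000e+00,
         1.00000000e+00]])}
0.1 [-9.10301506e-04  9.91048697e-01  1.33497740e-01 -7.38811362e-05]
```

View pics/top0.png

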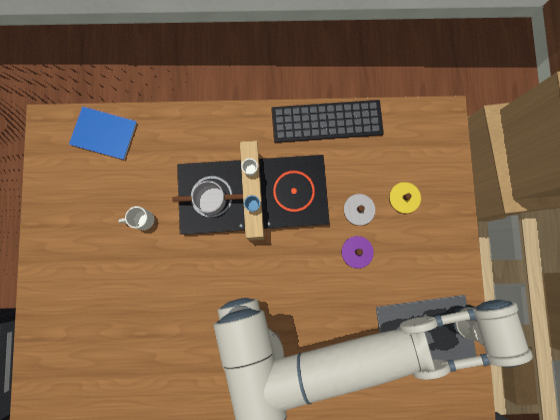

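View pics/scene0.png

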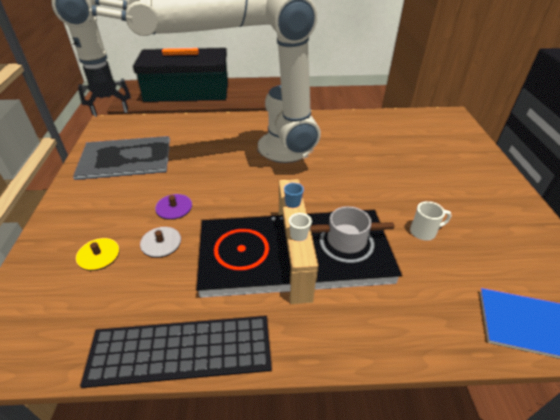

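Top view: the pot is at (210,198) with its handles running left–right, the red ring is at (294,191), the bridge is at x≈252 with cups at (250,167) and (253,204), and the mug is at (140,218). Lid candidates are the steel one at (360,209), the purple one at (357,252) and the yellow one at (405,197). I choose the steel one, at (160,241) in the scene view.

```bash
cat > h.py <<'E'
from bench import *
import cv2,numpy as np
def ray(name,uv,z):
    c=camera_params(name);V=c["view"];R,t=V[:3,:3],V[:3,3]
    uv=np.atleast_2d(np.asarray(uv,float))
    d=np.c_[(uv[:,0]-c["cx"])/c["fx"],-(uv[:,1]-c["cy"])/c["fy"],-np.ones(len(uv))]@R
    o=-R.T@t
    return o+d*((z-o[2])/d[:,2])[:,None]
def cloud(name,D):
    c=camera_params(name);V=c["view"];R,t=V[:3,:3],V[:3,3]
    v,u=np.indices(D.shape)
    P=np.stack([(u-c["cx"])/c["fx"]*D,-(v-c["cy"])/c["fy"]*D,-D],-1)
    return (P-t)@R
def blobs(m,amin=20):
    n,l,s,c=cv2.connectedComponentsWithStats(m.astype(np.uint8))
    return sorted([(int(s[i,4]),c[i].round(1).tolist(),s[i,:4].tolist(),l==i) for i in range(1,n) if s[i,4]>=amin],key=lambda b:-b[0])
def hsv(p): return cv2.cvtColor(p,cv2.COLOR_RGB2HSV).astype(int)
def circ(P): # least squares circle
    A=np.c_[2*P[:,:2],np.ones(len(P))];x=np.linalg.lstsq(A,(P[:,:2]**2).sum(1),rcond=None)[0]
    return x[:2],np.sqrt(x[2]+x[0]**2+x[1]**2)
E
python3 - <<'E'
from h import *
out={}
for n in("scene","top"):
    f=np.load(n+"0.npz");p,d=f["p"],f["d"];H=hsv(p);h,s,v=H[...,0],H[...,1],H[...,2];W=cloud(n,d)
    red=((h<10)|(h>172))&(s>180)&(v>150)
    for b in blobs(red,6)[:4]:
        ys,xs=np.where(b[3]); print(n,"red",b[:3],ray(n,b[1],45).round(1)[0], *( [circ(ray(n,np.c_[xs,ys],45))] if b[0]>100 else []))
    zz=W[...,2]
    # pot rim via height
    X,Y=W[...,0],W[...,1]
    box=(X>350)&(X<900)
    for lo,hi,lab in((113,130,"rim"),(88,103,"handle"),(140,160,"board"),(195,215,"cups"),(40,55,"lidknob")):
        for b in blobs(box&(zz>lo)&(zz<hi)&(d>0),12)[:5]:
            print(n,lab,b[:3],np.median(W[b[3]],0).round(1))
    # lid
    if n=="top": m=np.s_[185:235,335:385]
    else: m=np.s_[220:262,135:186]
    k=np.zeros(d.shape,bool);k[m]=True
    g=k&(s<60)&(v>110)
    b=blobs(g)[0];cnt=cv2.findContours(b[3].astype(np.uint8),0,1)[0][0][:,0].astype(float)
    e=cv2.fitEllipse(cnt.astype(np.float32));print(n,"lid",b[:3],e,circ(ray(n,cnt,14)),ray(n,e[0],14))
    # hob black
    bl=(v<60)&box&(zz>30)&(zz<60)
    for b in blobs(bl,300)[:4]:print(n,"hob",b[:3],ray(n,b[1],45))
c=np.load("top0.npz")["p"];s=np.load("scene0.npz")["p"]
cr=lambda a,x,y:cv2.resize(a[y:y+90,x:x+90],(390,390),interpolation=cv2.INTER_CUBIC)
a=np.hstack([cr(c,320,180),cr(s,100,195)])
cv2.imwrite("pics/crop.png",a[:,:,::-1])
E
```

```text
scene red (514, [241.2, 249.8], [214, 229, 55, 41]) [ 591.1 -159.9   45. ] (array([ 584.06951758, -160.46398369]), np.float64(71.65113866236021))
scene red (44, [241.0, 247.9], [237, 245, 9, 7]) [ 584.  -160.6   45. ]
scene rim (244, [349.8, 221.1], [330, 207, 40, 30]) [565.7 140.1 118.3]
scene rim (113, [303.1, 273.9], [291, 270, 26, 8]) [742.8  -5.5 121.4]
scene handle (276, [334.2, 232.7], [309, 225, 60, 18]) [579.3  89.4  96.6]
scene handle (157, [381.6, 225.3], [369, 222, 25, 8]) [563.6 234.2  96.6]
scene handle (145, [350.8, 216.3], [332, 211, 36, 16]) [516.6 157.1  95.8]
scene handle (98, [302.2, 280.6], [290, 276, 26, 8]) [742.7  -6.6  95.8]
scene handle (37, [421.2, 209.7], [417, 202, 12, 17]) [500.  364.   90.3]
scene board (1290, [296.8, 235.6], [278, 179, 39, 92]) [674.1 -14.8 151.9]
scene cups (176, [299.2, 221.0], [289, 213, 22, 18]) [639.9  -9.3 202. ]
scene cups (139, [292.8, 189.2], [283, 182, 20, 16]) [518.5 -15.1 201.7]
scene lidknob (6316, [242.3, 252.6], [195, 215, 96, 76]) [ 603.9 -156.8   45.5]
scene lidknob (3178, [354.2, 258.7], [310, 230, 92, 53]) [640.6 149
[... 2458 characters left out ...]
8], [518, 103, 19, 92]) [  711.  -1039.2    47.1]
top lid (738, [358.9, 209.1], [344, 194, 31, 31]) ((359.0346374511719, 209.12962341308594), (30.206270217895508, 31.12779426574707), 142.78778076171875) (array([ 513.50187998, -403.67076845]), np.float64(57.264803507007066)) [[ 513.21767836 -403.62596001   14.        ]]
top hob (3115, [293.3, 191.9], [259, 155, 70, 74]) [[ 578.93509424 -159.56186765   45.        ]]
top hob (1103, [215.5, 172.8], [178, 161, 64, 33]) [[656.92251041 122.51279116  45.        ]]
top hob (915, [293.9, 190.7], [277, 174, 35, 35]) [[ 583.31425263 -161.90029007   45.        ]]
top hob (645, [230.6, 217.6], [208, 200, 37, 33]) [[490.80533568  69.73217847  45.        ]]
```

View pics/crop.png

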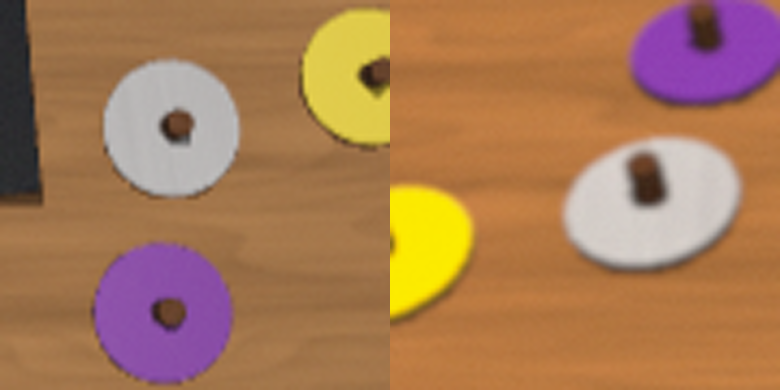

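The crop shows a plain grey steel lid with a brown knob at (175,127), separate from the purple and yellow ones, so the choice stands. Next I get the handle line, the pot centre and the hob axis.

```bash
cat >> h.py <<'E'
def measure(n,p,d):
    """handle line, pot rim centre from a picture (pot area only)"""
    H=hsv(p);h,s,v=H[...,0],H[...,1],H[...,2];W=cloud(n,d);X,Y,Z=W[...,0],W[...,1],W[...,2]
    hob=(X>440)&(X<720)&(Y>-310)&(Y<310)&(d>0)
    han=hob&(Z>92)&(Z<101)&(s>60)&((h<20)|(h>170))
    han=np.any([b[3] for b in blobs(han,25)],0) if blobs(han,25) else han
    r=hob&(Z>112)&(Z<126)&(s<60)
    rb=blobs(r,40)
    return W[han],(W[rb[0][3]] if rb else None)
E
python3 - <<'E'
from h import *
for n in("scene","top"):
    f=np.load(n+"0.npz");p,d=f["p"],f["d"];W=cloud(n,d)
    hp,rim=measure(n,p,d)
    l=cv2.fitLine(hp[:,:2].astype(np.float32),cv2.DIST_HUBER,0,.01,.01).ravel()
    print(n,"handle line",l,hp[:,1].min(),hp[:,1].max(),len(hp)); print("rim",circ(rim),rim.min(0),rim.max(0))
    X,Y,Z=W[...,0],W[...,1],W[...,2]
    b=blobs((X>380)&(X<780)&(Y>-80)&(Y<60)&(Z>143)&(Z<210)&(d>0),200)[0][3]
    Q=W[b&(Z<156)];r=cv2.minAreaRect(Q[:,:2].astype(np.float32));print("board",r)
    hb=W[(X>430)&(X<730)&(Y>-320)&(Y<320)&(abs(Z-45)<4)&(d>0)]
    print("hob",cv2.minAreaRect(hb[:,:2].astype(np.float32)))
    H=hsv(p);g=(H[...,1]<50)&(H[...,2]>120)&(abs(Z-45)<5)&(Y>40)&(Y<270)&(X>440)&(X<720)
    ys,xs=np.where(g);print("unlit",circ(ray(n,np.c_[xs,ys],45)),len(xs))
E
```

```text
scene handle line [ 2.1694107e-02 -9.9976468e-01  5.6346423e+02  1.4474142e+02] 29.63614928074136 265.7908166129203 236
rim (array([561.25625592, 140.28349235]), np.float64(52.52027192456318)) [506.74227355  86.20529894 112.07254514] [616.40063284 194.80522015 123.64309903]
board ((578.9385375976562, -11.969982147216797), (333.4391784667969, 60.14537048339844), 2.5766239166259766)
hob ((569.8875122070312, -12.179229736328125), (281.8375549316406, 540.1622924804688), 2.7111082077026367)
unlit (array([550.75360128, 133.86634914]), np.float64(85.19788514529507)) 227
top handle line [ 9.6171368e-03 -9.9995375e-01  5.5649750e+02  1.4587415e+02] 23.63180214339425 268.73127642485093 170
rim (array([557.27780635, 141.9611643 ]), np.float64(52.802336676761726)) [503.28995471  87.27969046 112.09510223] [612.11425978 194.97205573 124.58204933]
board ((576.2257080078125, -10.05963134765625), (330.15155029296875, 60.26318359375), 2.4294164180755615)
hob ((575.9004516601562, -10.087921142578125), (260.4179992675781, 539.7860717773438), 2.4459128379821777)
unlit (array([580.9003177 , 143.88981162]), np.float64(53.16816168429742)) 348
```

```bash
cat >> h.py <<'E'
HY=np.deg2rad(2.5); BR=np.array([577.,-10.7]); LIT=np.array([583.5,-160.3])
def quat(th,half):  # tool down, closing line at angle th
    a=(th+half*np.pi/2)/2; return [0,float(np.cos(a)),float(np.sin(a)),0]
def yax(th): return np.array([-np.sin(th),np.cos(th)])
def show(tag,names=("top","scene")):
    for n in names:
        p,d=snapshot(n);cv2.imwrite(f"pics/{tag}_{n}.png",p[:,:,::-1]);np.savez(f"{tag}_{n}.npz",p=p,d=d)
        hp,rim=measure(n,p,d)
        print(n,"rim",None if rim is None else (circ(rim),len(rim)),"handle",None if len(hp)<20 else cv2.fitLine(hp[:,:2].astype(np.float32),cv2.DIST_HUBER,0,.01,.01).ravel(),len(hp))
E
python3 - <<'E'
from h import *
th=np.deg2rad(.9);pot=np.array([558.5,141.5])
g0=pot+100*yax(th); g1=BR+100*yax(HY); g2=BR-100*yax(HY); g3=LIT-100*yax(HY)
for half in(1,-1):
    for nm,g,t,z in(("g0",g0,th,71),("g1",g1,HY,71),("g2",g2,HY,71),("g3",g3,HY,71),("lid",np.array([514.5,-403.6]),0.,19),("up",g0,th,280)):
        q=solve_ik([*map(float,g),z],quat(t,half)); print(half,nm,g.round(1),None if q is None else np.round(q,2))
E
```

```text
1 g0 [556.9 241.5] [ 0.35  0.13  1.44 -0.    1.58  0.34]
1 g1 [572.6  89.2] [ 0.1   0.05  1.52 -0.    1.57  0.05]
1 g2 [ 581.4 -110.6] [-0.25  0.09  1.48 -0.    1.57 -0.29]
1 g3 [ 587.9 -260.2] [-0.47  0.22  1.33 -0.    1.59 -0.51]
1 lid [ 514.5 -403.6] [-0.72  0.28  1.36 -0.    1.5  -0.72]
1 up [556.9 241.5] [ 0.35  0.14  1.06 -0.    1.95  0.34]
-1 g0 [556.9 241.5] None
-1 g1 [572.6  89.2] None
-1 g2 [ 581.4 -110.6] None
-1 g3 [ 587.9 -260.2] [-0.47  0.22  1.33 -0.    1.59  2.63]
-1 lid [ 514.5 -403.6] [-0.72  0.28  1.36 -0.    1.5   2.42]
-1 up [556.9 241.5] None
```

Run:
```python
from h import *
th=np.deg2rad(.9);pot=np.array([558.5,141.5]);g0=pot+100*yax(th)
P=read_eef_pos(); move_straight([P[0],P[1],320],max_speed=200)
q=quat(th,1)
reach([*g0,320],q); print(read_clock(),read_force())
move_straight([*g0,130],max_speed=200)
f=move_straight([*g0,71],max_speed=60,max_force=8); print("hit",f,read_eef_pos(),read_opening())
show("a",("top",))
grasp(30); print(read_opening(),read_grasp_force(),read_force(),read_clock())
```

```text
3.9917 [ 0.11634687  0.20823611 -0.57264874]
hit False [557.26705093 241.60643609  71.67092846] 84.9152208367982
top rim ((array([557.35303575, 141.88100332]), np.float64(52.74350787807034)), 130) handle [ 4.4336929e-03 -9.9999017e-01  5.5788843e+02  1.0273821e+02] 110
16.822993032064826 32.96885669231415 [ 0.13471592 -0.33839526  1.78711686] 6.9
```

Run:
```python
from h import *
z=float(read_eef_pos()[2]); g1=BR+100*yax(HY)
print(move_straight([*g1,z],quat(HY,1),max_speed=60,max_force=25),read_eef_pos(),read_force(),read_opening())
show("b")
ungrasp(); dwell(.2); print(read_force(),read_opening())
move_straight([*g1,320],max_speed=200)
show("c"); print(read_clock())
```

```text
False [572.60397748  89.27522958  71.1560554 ] [0.09044421 4.47926417 2.50166987] 16.705432484780456
top rim None handle [ 7.9299152e-02 -9.9685085e-01  5.7878741e+02 -1.0248361e+02] 86
scene rim ((array([579.08262088, -12.33099352]), np.float64(52.187708159913065)), 78) handle [ 4.2563766e-02 -9.9909377e-01  5.8358905e+02 -5.6373619e+01] 211
[-0.12587985 -0.54324739 -0.17213161] 85.34285847705777
top rim None handle [ 4.3426756e-02 -9.9905664e-01  5.7671527e+02 -5.5888832e+01] 122
scene rim ((array([579.13630579, -12.61367673]), np.float64(51.957615339162075)), 80) handle [ 4.3162957e-02 -9.9906802e-01  5.8165552e+02 -1.3811332e+01] 287
12.0667
```

Run:
```python
from h import *
g2=BR-100*yax(HY); g3=LIT-100*yax(HY); q=quat(HY,1)
reach([*g2,320],q)
move_straight([*g2,130],max_speed=200)
f=move_straight([*g2,71],max_speed=60,max_force=8); print("hit",f,read_eef_pos())
grasp(30); print(read_opening(),read_grasp_force(),read_force())
if 12<read_opening()<22 and not f:
    z=float(read_eef_pos()[2])
    print(move_straight([*g3,z],q,max_speed=60,max_force=25),read_eef_pos(),read_force())
    show("d"); 
    ungrasp(); dwell(.4)
    move_straight([*g3,320],max_speed=200)
    show("e")
print(read_clock())
```

```text
hit False [ 581.71194977 -110.68652887   71.67121124]
16.77843966774964 32.97219157218933 [0.14155778 0.6078531  2.16251377]
False [ 587.85398743 -260.11337392   71.20376336] [0.55691282 3.70864732 1.83460244]
top rim ((array([ 580.44251839, -156.90558342]), np.float64(51.1060558912496)), 46) handle [ 3.2506417e-02 -9.9947155e-01  5.7941815e+02 -1.2476910e+02] 108
scene rim ((array([ 585.62432167, -160.61689014]), np.float64(52.74693162740815)), 269) handle [ 4.17804234e-02 -9.99126792e-01  5.85832825e+02 -1.25235725e+02] 211
top rim ((array([ 581.17176118, -158.63084173]), np.float64(52.5382897613151)), 58) handle [ 4.0504653e-02 -9.9917936e-01  5.8116418e+02 -1.6519423e+02] 158
scene rim ((array([ 585.46480487, -160.6578877 ]), np.float64(52.718385285622304)), 271) handle [ 4.5709606e-02 -9.9895477e-01  5.8819592e+02 -1.6419952e+02] 287
21.05
```

Run:
```python
from h import *
L=[515.,-403.6]; q=quat(0.,1)
reach([*L,150],q)
f=move_straight([*L,20],max_speed=80,max_force=8); print("hit",f,read_eef_pos())
grasp(40); print(read_opening(),read_grasp_force(),read_force())
move_straight([*L,250],max_speed=120); print(read_opening(),read_force())
P=[583.5-60,-160.3-120]
reach([583.4,-290,260],quat(HY,1)) ; dwell(.3)
for n in("scene","top"):
    p,d=snapshot(n);cv2.imwrite(f"pics/f_{n}.png",p[:,:,::-1]);np.savez(f"f_{n}.npz",p=p,d=d)
print(read_eef_pos(),read_clock())
a,b=cv2.imread("pics/f_scene.png"),cv2.imread("pics/f_top.png")
cv2.imwrite("pics/f2.png",np.hstack([cv2.resize(a[100:300,130:330],(400,400)),cv2.resize(b[100:300,230:430],(400,400))]))
```

```text
hit False [ 515.29328047 -403.85060475   20.74024002]
21.72834629978668 39.328081011772156 [-0.03333775  0.04532649  1.53450683]
21.82514546099559 [-0.59049986  0.157749   -0.40813977]
[ 583.01867465 -290.73581645  259.91480163] 27.425
```

View pics/f2.png

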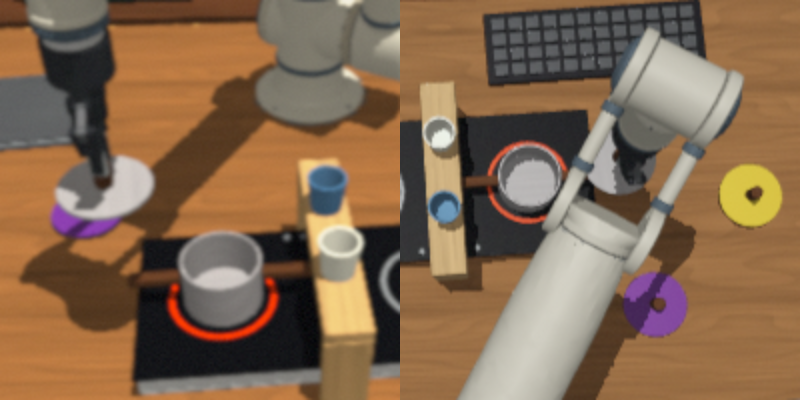

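The steel lid hangs level in the gripper at (105,187) in the left crop. The pot stands in the red ring at (222,280), and the cups and bridge are undisturbed. I check where the lid sits relative to the TCP before lowering it.

```bash
cat >> h.py <<'E'
def lid(n,p,d,zt,xy):
    H=hsv(p);W=cloud(n,d)
    m=(H[...,1]<70)&(H[...,2]>110)&(abs(W[...,2]-zt)<12)&(np.hypot(W[...,0]-xy[0],W[...,1]-xy[1])<75)
    b=blobs(m,50)[0][3];c=max(cv2.findContours(b.astype(np.uint8),0,1)[0],key=len)[:,0]
    Q=W[b]; pl=np.linalg.lstsq(np.c_[Q[:,:2],np.ones(len(Q))],Q[:,2],rcond=None)[0]
    hull=cv2.convexHull(c)[:,0]
    return circ(ray(n,hull,zt)),np.median(Q[:,2]),pl[:2],b.sum()
E
python3 - <<'E'
from h import *
f=np.load("f_scene.npz");print(lid("scene",f["p"],f["d"],253.2,(583,-290.7)))
for n in("scene","top"):
    f=np.load(f"e_{n}.npz");p,d=f["p"],f["d"];W=cloud(n,d)
    k=(abs(W[...,2]-120)<2.5)&(np.hypot(W[...,0]-583,W[...,1]+160)<62)&(hsv(p)[...,1]<60)&(d>0)
    print(n,circ(W[k]),k.sum())
print(solve_ik([583.4,-160,200],quat(HY,1)))
E
```

```text
((array([ 586.99323337, -291.10162843]), np.float64(58.67915637390761)), np.float64(253.4607072460392), array([-0.01175646, -0.00518723]), np.int64(778))
scene (array([ 585.12428602, -160.78904065]), np.float64(52.779966331947975)) 153
top (array([ 581.51767121, -158.71657572]), np.float64(52.5738326163946)) 45
[-3.23906184e-01  1.02548783e-01  1.23704533e+00 -4.44089210e-16
  1.80199854e+00 -3.67539415e-01]
```

Run:
```python
from h import *
T=[582.8,-160.2]
move_straight([*T,230],max_speed=100)
move_straight([*T,146],max_speed=60); dwell(.3); print(read_eef_pos(),read_force())
f=move_straight([*T,130.5],max_speed=12,max_force=4); print("contact",f,read_eef_pos(),read_force(),read_moment(),read_opening(),read_clock())
show("g",("scene",))
```

```text
[ 582.85141841 -160.21893037  146.14105539] [-0.35354337 -0.42920625 -1.03454242]
contact True [ 582.74120804 -160.18584728  132.26748577] [0.49141068 0.33377776 4.8442256 ] [-0.08843861  0.0376828  -0.01245049] 21.620809832137915 31.8083
scene rim ((array([ 599.34682298, -161.89341021]), np.float64(39.75591715855785)), 268) handle [ 4.4617098e-02 -9.9900419e-01  5.8813623e+02 -1.6323701e+02] 286
```

Contact came at z=132.3, against 132.7 expected for the seated height. I release, withdraw and check.

Run:
```python
from h import *
ungrasp(); dwell(.3)
P=read_eef_pos(); move_straight([P[0],P[1],300],max_speed=150)
reach([480,-400,300],quat(0.,1)); dwell(.3)
for n in("scene","top"):
    p,d=snapshot(n);cv2.imwrite(f"pics/k_{n}.png",p[:,:,::-1]);print(n,lid(n,p,d,126,(583,-160)))
print(read_clock(),read_force())
a,b=cv2.imread("pics/k_scene.png"),cv2.imread("pics/k_top.png")
cv2.imwrite("pics/k2.png",np.hstack([cv2.resize(a[160:310,180:330],(400,400)),cv2.resize(b[100:250,220:370],(400,400))]))
```

```text
scene ((array([ 587.08211645, -161.39977162]), np.float64(59.80561536420233)), np.float64(126.08305468168936), array([-1.52212619e-02,  2.64121453e-05]), np.int64(1027))
top ((array([ 580.81354782, -160.46818522]), np.float64(58.120450789588524)), np.float64(125.1674160302426), array([0.00156042, 0.00299204]), np.int64(833))
35.5 [ 0.32129614 -0.46055789 -0.23826214]
```

View pics/k2.png

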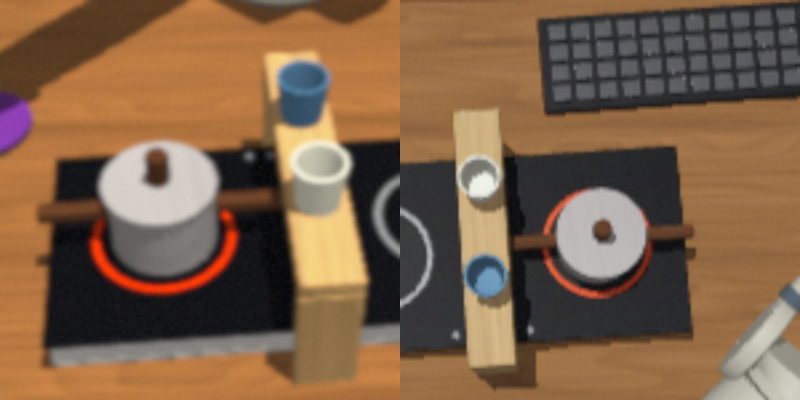

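The lid sits level on the pot (left crop 158,190), with its plate top at about 126 mm, which is fully home. The pot is centred in the red ring and the cups have not moved.

```bash
python3 -c "
from bench import *
print(hand_in())"
```

```text
the job is handed in; nothing more can be done
None
```

I slid the pot under the bridge with a let-go midway and out into the red ring, then lowered the lid on. In the last pictures it sat level and fully home with the cups unmoved, and I handed the job in after about 36 s; no verdict came back.

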